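# Reset the puzzle chest: push the drawer home and shoot the bolt

## Robot

A 6-joint arm with a two-finger parallel gripper is mounted at the origin on the work surface. World frame = base frame: x ahead of the robot, y to its left, z up, the work surface at z = 0. Lengths are in m, angles in degrees, forces in N, time in s.
With the tool pointing down it reaches from about 0.35 to 0.875 m from the base axis. Payload 4.2 kg.
Tool frame: the origin (TCP) lies midway between the tips of the shut fingers; the grasp point (between the pads) lies 19 mm behind it; z points along the fingers, y is the line along which they close (so a half turn about z gives the same grasp; the last joint's range is limited). The gripper opens to 87 mm and grips with 3 to 60 N. Pads are 19 mm wide; open, the fingers measure 117 mm over their backs; the gripper's body (75 mm by 190 mm) begins 51 mm behind the grasp point.
Start: joints at [14.817, 22.042, 0.453, 0, -68.411, -14.817], TCP at [0.625, 0, 0.223] pointing down, gripper open.
Joint ranges: [-179.83, 179.83], [-69.29, 118.12], [-61.27, 80.66], [-181.25, 117.63], [-171.15, -9.14], [-177.46, 177.46]. Speed limits (degrees/s): [159.86, 159.86, 180, 180, 180, 180].

## Interface

Orientations are given as a 3x3 rotation matrix whose columns are the frame's x, y, z axes.
In Python, from station import sense, capture, finish_job, silhouettes, landmark_of gives the robot as it stands.
- The arm moves only by the tool step_arm, never from a script. Its arguments are lists of equal length, an entry for each row: "linear": the shift along the tool's x, y, z in mm, a list of three; "delta_rot": the turn, a rotation vector about the tool's x, y, z in rad, a list of three; "grip": the finger opening in mm, from 0 to 87. A call has 1 to 10 rows; each row shifts and turns the commanded pose from where the row before left it, along the tool's axes as they then stand; what a row does not reach is not made up. A row lasts 1/8 s, in which the tool goes at most 62.5 mm and 10.7 degrees, less where a joint would pass 70% of its speed; a pose out of reach is approached as far as the arm can. A call with a gripper value outside its range is refused whole. The fingers move at their own pace and stop on an object; the grip force is fixed at half the most. Time passes only in rows, so rows that do not move let the fingers close. It gives the time, the measured TCP pose, the force, the opening and the grip force at its end, in the units of the state.
- sense(): the state, without advancing time (a new reading comes with each control period).
- capture(name): name is "scene" or "side" or "wrist"; returns a dict with "img" (384x512x3 uint8, red, green, blue), "fx", "fy", "cx", "cy" (pixels), "k1" (the pictures are not rectified: a ray, as slopes to the right and down, at radius r is drawn at 1 + k1 r^2 times it, then the intrinsics apply), "world_to_cam" (4x4, takes a point from world to camera coordinates); the wrist camera has in their place "mount" (4x4, takes a point from camera to tool coordinates, whose origin is the TCP and whose axes are the flange's). Camera axes: x right, y up, looking along -z (the intrinsics and any distortion apply to the point x, -y, -z); pixel columns grow to the right and rows downward; lengths in m; the calibration is good to about 2 mm. A picture is of the moment at which its call begins: read the wrist's pose just before it. There is no depth.
- finish_job(): hands the job in; it is judged then, once.
Trained networks look in the newest picture that a camera, given by its name, has taken for a name from the list of things; names that differ only in an ending like _2 or _b are one class to them, and where a whole thing is asked for, a point or a joint stands for the part that bears it (a point fixed in the world has none). Each returns a list of dicts, best first, with "score" (0 to 1); they miss things now and then, are a little off and sometimes report something else, mostly with a low value. They report only what shows in the picture. A call takes as long as a camera call.
- silhouettes(camera, label): "mask" (384x512 bool, what is visible of it) and "point" ([column, row] in pixels, amid what is visible of it).
- landmark_of(camera, label): "point" ([column, row] in pixels: a listed point, or the origin of a listed thing).
The state is a dict: "time_s": time; "joints": joint angles; "joint_velocities": joint speeds; "effort": joint torques, N m; "tcp_pos": TCP position; "ee_rot": TCP orientation; "wrist_force": force on the tool from outside, world axes, zero at the start; "moment": the same for the moment, N m; "gripper_width": opening from 0.0 (shut) to 1.0 (fully open); "gripper_force": force on a finger pad.
Only numpy, scipy, OpenCV 4.12 (cv2) and the standard library are available. Lean on these libraries where they do the work, as an engineer would, in place of code of your own. Each camera call takes 0.05 s, during which the arm holds its last target. There are 200 camera calls.

## Task

Make the wooden puzzle chest ready for the next players: with the fingertips, push its open drawer fully home, and only then push the upright knob of the little steel bolt on top of the chest all the way across, so that the bolt goes through the brass keeper. Leave the drawer shut and do not disturb the chess pieces, the globe or the metal tin.

Things in the scene. Friction and masses are not known exactly. Their poses are not given: they have to be found in the camera images.
- chest: Dark wooden chest, 200 (x) x 260 (y) x 140 (z) mm, fixed to the desk. Origin: centre of its underside; x points from its front (towards the robot) to its back, y to the left seen from the front. The drawer fills the front's upper half, a blind panel the lower. On its top, 45 mm behind the front, a brass plate 4 mm thick with two brackets 15 mm high guides the bolt.
- drawer (a joint): How far the drawer stands out of the chest, along the chest's -x (m): 0 is fully home, its front face then at x = -100 mm in the chest's frame; at most 0.11. It slides with less than 2 N of friction and stays where it is left.
- drawer_face (a point): Centre of the outer face of the drawer's light-brown front, 107 mm above the desk, moving with it. The front is 256 mm wide (chest's y), 66 mm high (top edge flush with the chest's top), 15 mm thick; a brass pull knob, 22 mm across, sticks out 20 mm at the middle of its width, 114 mm above the desk.
- keeper (a point): Centre of the keeper, a small brass bridge 31 (x) x 16 (y) mm and 26 mm high above the chest's top, open along y, on a brass strap that runs back from the top edge of the drawer's front, 38 mm left (chest's +y) of the middle. It moves with the drawer; with the drawer home it is in line with the bolt.
- bolt (a joint): How far the steel bolt is pushed across (m): 0 fully drawn back, 0.040 fully across, its tip then through the keeper. It moves along the chest's +y (left seen from the front) with less than 2 N of friction and stays where it is left. Nothing blocks it while the drawer is open, but that is too early.
- bolt_knob (a point): Centre of the top of the bolt's upright round steel knob, 14 mm across, reaching 40 mm above the chest's top; moves with the bolt. In the chest's frame x = -55 mm; y = -30 mm with the bolt drawn back, +10 mm fully across. Clear to push from 17 mm above the chest's top (above the brackets).
- king: Bystander: light wooden chess king, loose, 34 mm wide at the foot, 85 mm high, standing on the back part of the chest's top. Origin: centre of its underside.
- queen: Bystander: dark wooden chess queen, loose, 34 mm wide, 75 mm high, standing on the desk near the chest. Origin: centre of its underside.
- globe: Bystander: small cream desk globe on a brass foot, loose, 84 mm across, 120 mm high, on the desk near the chest. Origin: centre of its underside.
- tin: Bystander: flat metal tin with ten round dark spots, loose, 60 x 95 x 30 mm, on the desk near the chest. Origin: centre of its underside.

How it is judged:
By the outcome, as a careful person would: the job done as asked, in the order asked, and still so for the second after the job is handed in, with the robot touching nothing.
It also fails if it takes over 42 s, if anything falls off the work surface, if the arm or the gripper's body presses on something with over 40 N, if the wrist force passes 120 N, or if a joint passes its speed limit or range.

## Working session

There is one attempt and no reset: what is moved stays moved. The work goes in short steps, Python scripts to look and compute and a tool call to move; the robot and the scene stay as the last step left them, time stands still between calls to the robot, and variables do not carry over. Pictures are saved under pics/ and viewed, at most 10 in all, crops included, and the job is handed in when it is done.

Besides the shell and the picture viewer there is one more tool, called by a JSON object that holds its "name" and its "arguments", one argument or row to a line. step_arm: Moves the arm, as the interface text tells. Its arguments: {"type":"object","properties":{"linear":{"type":"array"},"delta_rot":{"type":"array"},"grip":{"type":"array"}},"required":["linear","delta_rot","grip"]}

```bash
mkdir -p pics
cat > h.py <<'E'
import numpy as np, cv2
from station import *
def ray(c,p,W=None):
    d=np.array([(p[0]-c["cx"])/c["fx"],(p[1]-c["cy"])/c["fy"]]); u=d.copy()
    for _ in range(20): u=d/(1+c["k1"]*(u@u))
    M=np.linalg.inv(np.array(c["world_to_cam"])) if W is None else W
    v=M[:3,:3]@np.array([u[0],-u[1],-1]); return M[:3,3],v
def atz(c,p,z,W=None):
    o,v=ray(c,p,W); return o+v*(z-o[2])/v[2]
def proj(c,P):
    q=np.array(c["world_to_cam"])@np.append(P,1); u=np.array([q[0],-q[1]])/-q[2]
    u=u*(1+c["k1"]*(u@u)); return u*[c["fx"],c["fy"]]+[c["cx"],c["cy"]]
def tri(rs):
    A=0;b=0
    for o,v in rs:
        v=v/np.linalg.norm(v);P=np.eye(3)-np.outer(v,v);A=A+P;b=b+P@o
    return np.linalg.solve(A,b)
E
python3 - <<'E'
from h import *
np.set_printoptions(precision=4,suppress=True)
C={}
for n in("scene","side"):
    C[n]=capture(n); cv2.imwrite(f"pics/{n}0.png",C[n]["img"][:,:,::-1])
    print(n,np.linalg.inv(C[n]["world_to_cam"])[:3,3])
Z=dict(chest=0,drawer_face=.107,keeper=None,bolt_knob=.18,king=.14,queen=0,globe=0,tin=0)
for l,z in Z.items():
    R=[]
    for n in C:
        r=landmark_of(n,l)
        if r:
            p=r[0]["point"];R.append(ray(C[n],p))
            print(l,n,np.round(r[0]["score"],2),np.round(p,1),atz(C[n],p,z) if z is not None else '')
    if len(R)==2: print("  tri",tri(R))
print({k:sense()[k] for k in("time_s","tcp_pos","ee_rot","wrist_force")})
E
```

```text
scene [1.3537 0.331  0.7457]
side [ 0.0421 -0.2836  0.6031]
chest scene 0.71 [247.9 249.3] [0.6479 0.0295 0.    ]
chest side 0.62 [254.2 222.1] [0.6439 0.0356 0.    ]
  tri [ 0.6457  0.0325 -0.0004]
drawer_face scene 0.76 [268.7 167.6] [0.4592 0.0029 0.107 ]
drawer_face side 0.82 [218.3 245.6] [0.4565 0.0067 0.107 ]
  tri [0.4574 0.0046 0.1068]
keeper scene 0.71 [280.  166.3] 
keeper side 0.58 [204.8 204.1] 
  tri [0.4998 0.051  0.1501]
bolt_knob scene 0.7 [243.8 168.6] [ 0.5882 -0.0085  0.18  ]
bolt_knob side 0.67 [258.1 170.9] [ 0.5922 -0.0024  0.18  ]
  tri [ 0.5902 -0.0056  0.1821]
king scene 0.86 [202.  213.2] [ 0.7213 -0.044   0.14  ]
king side 0.67 [302.7 161.4] [ 0.7144 -0.0431  0.14  ]
  tri [ 0.7186 -0.0435  0.1379]
queen scene 0.73 [159.2 237.2] [ 0.6968 -0.1812  0.    ]
queen side 0.84 [356.9 233.9] [ 0.705  -0.1789  0.    ]
  tri [ 0.7004 -0.1792  0.0039]
globe scene 0.94 [346.  277.6] [0.6415 0.2623 0.    ]
globe side 0.97 [168.6 191.8] [0.6518 0.2747 0.    ]
  tri [0.6455 0.2653 0.0065]
tin scene 0.98 [347.  216.8] [0.4357 0.214  0.    ]
tin side 0.94 [123.  257.3] [0.43   0.2273 0.    ]
  tri [0.4306 0.2191 0.0008]
{'time_s': 0.9, 'tcp_pos': array([ 0.625 , -0.    ,  0.2226]), 'ee_rot': array([[-0., -1.,  0.],
       [-1.,  0., -0.],
       [ 0., -0., -1.]]), 'wrist_force': array([-0.183 , -0.6836,  0.2723])}
```

View pics/scene0.png

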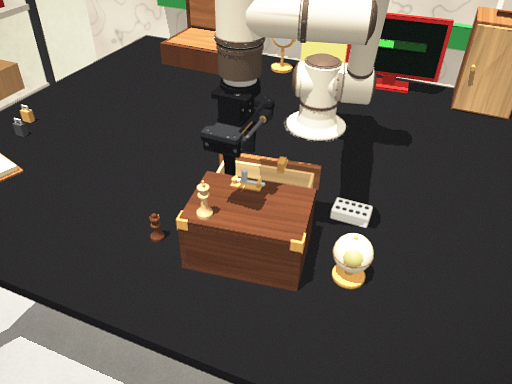

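View pics/side0.png

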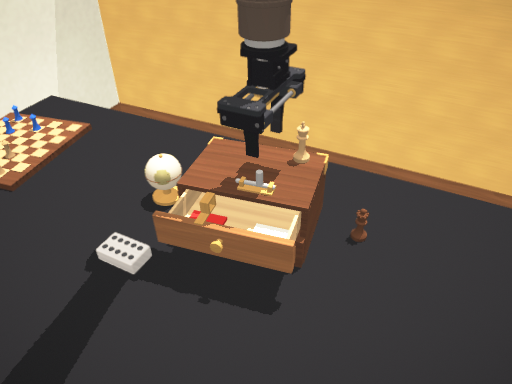

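The scene view shows the drawer open towards the robot, with the king at about (204,200) on the chest top, the queen at (156,228), the globe at (350,260) and the tin at (351,212). The side view shows the pull at (217,246), the bolt knob at (259,175) and the keeper at (207,205). These match the network points. The chest is yawed about +8° and the drawer is about 90 mm out.

{"name": "step_arm", "arguments": {
  "linear": [
    [7, 40, 0],
    [7, 40, 0],
    [7, 40, 0],
    [7, 40, 0],
    [8, 42, 0]
  ],
  "delta_rot": [
    [0, 0, 0],
    [0, 0, 0],
    [0, 0, 0],
    [0, 0, 0],
    [0, 0, 0]
  ],
  "grip": [0, 0, 0, 0, 0]
}}

```text
time_s: 1.52
tcp_pos: [0.4218, -0.0362, 0.2226]
ee_rot: [[0.0, -1.0, 0.0], [-1.0, -0.0, 0.0], [-0.0, -0.0, -1.0]]
wrist_force: [0.2, -0.3, 0.3]
gripper_width: 0.516
gripper_force: 0.0
```

{"name": "step_arm", "arguments": {
  "linear": [
    [0, 0, 0],
    [0, 0, 0],
    [0, 0, 0],
    [0, 0, 0],
    [0, 0, 0],
    [0, 0, 0],
    [0, 0, 0],
    [0, 0, 0],
    [0, 0, 0]
  ],
  "delta_rot": [
    [0, 0, 0.179],
    [0, 0, 0.179],
    [0, 0, 0.179],
    [0, 0, 0.179],
    [0, 0, 0.179],
    [0, 0, 0.179],
    [0, 0, 0.179],
    [0, 0, 0.179],
    [0, 0, 0]
  ],
  "grip": [0, 0, 0, 0, 0, 0, 0, 0, 0]
}}

```text
time_s: 2.65
tcp_pos: [0.423, -0.036, 0.2227]
ee_rot: [[-0.99, -0.14, 0.0], [-0.14, 0.99, 0.0], [-0.0, 0.0, -1.0]]
wrist_force: [1.0, -0.4, -0.3]
gripper_width: 0.004
gripper_force: 0.0
```

```bash
cat > look.py <<'E'
from h import *
import sys
np.set_printoptions(precision=4,suppress=True)
s=sense(); print({k:s[k] for k in("time_s","tcp_pos","ee_rot","wrist_force","gripper_width")})
C={n:capture(n) for n in("scene","side")}
T={}
for l in sys.argv[2:]:
    R=[]
    for n in C:
        r=landmark_of(n,l)
        if r: R.append(ray(C[n],r[0]["point"])); print(l,n,round(float(r[0]["score"]),2),np.round(r[0]["point"],1))
    if len(R)==2: T[l]=tri(R); print("  tri",T[l])
w=8*np.pi/180;M=np.array([[np.cos(w),np.sin(w),0],[-np.sin(w),np.cos(w),0],[0,0,1]])
for l in T: print(l,"minus TCP in chest axes mm",(M@(T[l]-s["tcp_pos"]))*1000)
for n in C: cv2.imwrite(f"pics/{n}{sys.argv[1]}.png",C[n]["img"][:,:,::-1])
E
python3 look.py 1 chest drawer_face keeper bolt_knob
```

```text
{'time_s': 2.65, 'tcp_pos': array([ 0.423 , -0.036 ,  0.2227]), 'ee_rot': array([[-0.9901, -0.1404,  0.0005],
       [-0.1404,  0.9901,  0.0001],
       [-0.0005,  0.    , -1.    ]]), 'wrist_force': array([ 0.9544, -0.3907, -0.2585]), 'gripper_width': 0.0040050455319989445}
chest scene 0.93 [247.8 247. ]
chest side 0.57 [254.4 219.9]
  tri [0.6455 0.0319 0.0065]
drawer_face scene 0.63 [266.7 167.4]
drawer_face side 0.67 [216.3 245.4]
  tri [0.457  0.0034 0.1075]
keeper scene 0.76 [277.5 167.9]
keeper side 0.69 [206.6 202.1]
  tri [0.5067 0.0494 0.1498]
bolt_knob scene 0.6 [241.7 169.6]
bolt_knob side 0.4 [256.8 168.9]
  tri [ 0.5951 -0.0045  0.183 ]
chest minus TCP in chest axes mm [ 229.7314   36.2784 -216.2427]
drawer_face minus TCP in chest axes mm [  39.1119   34.3167 -115.2039]
keeper minus TCP in chest axes mm [ 94.8006  72.9335 -72.9471]
bolt_knob minus TCP in chest axes mm [174.8143   7.2437 -39.7356]
```

{"name": "step_arm", "arguments": {
  "linear": [
    [0, 0, 34],
    [0, 0, 34],
    [0, 0, 34],
    [0, 0, 0],
    [-10, 0, 0],
    [-10, 0, 0],
    [-6, 0, 0],
    [-6, 0, 0],
    [-8, 0, 0],
    [-10, 0, 0]
  ],
  "delta_rot": [
    [0, 0, 0],
    [0, 0, 0],
    [0, 0, 0],
    [0, 0, 0],
    [0, 0, 0],
    [0, 0, 0],
    [0, 0, 0],
    [0, 0, 0],
    [0, 0, 0],
    [0, 0, 0]
  ],
  "grip": [0, 0, 0, 0, 0, 0, 0, 0, 0, 0]
}}

```text
time_s: 4.4
tcp_pos: [0.4723, -0.0291, 0.1204]
ee_rot: [[-0.99, -0.138, -0.001], [-0.138, 0.99, -0.0], [0.001, -0.0, -1.0]]
wrist_force: [-2.3, 0.7, 2.3]
gripper_width: 0.003
gripper_force: 1.2
```

{"name": "step_arm", "arguments": {
  "linear": [
    [-10, 0, 0],
    [-10, 0, 0],
    [-10, 0, 0],
    [-10, 0, 0],
    [-8, 0, 0],
    [-6, 0, 0],
    [-4, 0, 0],
    [0, 0, 0]
  ],
  "delta_rot": [
    [0, 0, 0],
    [0, 0, 0],
    [0, 0, 0],
    [0, 0, 0],
    [0, 0, 0],
    [0, 0, 0],
    [0, 0, 0],
    [0, 0, 0]
  ],
  "grip": [0, 0, 0, 0, 0, 0, 0, 0]
}}

```text
time_s: 5.4
tcp_pos: [0.5307, -0.0211, 0.1206]
ee_rot: [[-0.99, -0.138, 0.001], [-0.138, 0.99, -0.0], [-0.001, -0.0, -1.0]]
wrist_force: [-0.7, 0.3, -0.0]
gripper_width: 0.006
gripper_force: 0.1
```

```bash
python3 look.py 2 chest drawer_face keeper bolt_knob
```

```text
{'time_s': 5.4, 'tcp_pos': array([ 0.5307, -0.0211,  0.1206]), 'ee_rot': array([[-0.9904, -0.1385,  0.0013],
       [-0.1385,  0.9904, -0.0001],
       [-0.0013, -0.0003, -1.    ]]), 'wrist_force': array([-0.7228,  0.3378, -0.0479]), 'gripper_width': 0.0063742574738605414}
chest scene 0.82 [250.  248.7]
chest side 0.6 [252.9 220.8]
  tri [0.6451 0.0365 0.0024]
drawer_face scene 0.82 [261.9 186.5]
drawer_face side 0.89 [232.6 215.5]
  tri [0.5379 0.0204 0.1063]
keeper scene 0.69 [270.4 184.4]
keeper side 0.67 [221.9 181.3]
  tri [0.5742 0.058  0.1486]
bolt_knob scene 0.51 [243.1 169.6]
bolt_knob side 0.4 [233.1 219.1]
  tri [ 0.5129 -0.0185  0.1308]
chest minus TCP in chest axes mm [ 121.2869   41.073  -118.198 ]
drawer_face minus TCP in chest axes mm [ 12.8945  40.1011 -14.2896]
keeper minus TCP in chest axes mm [54.0742 72.2239 28.0153]
bolt_knob minus TCP in chest axes mm [-17.2195   5.0073  10.1986]
```

View pics/side2.png

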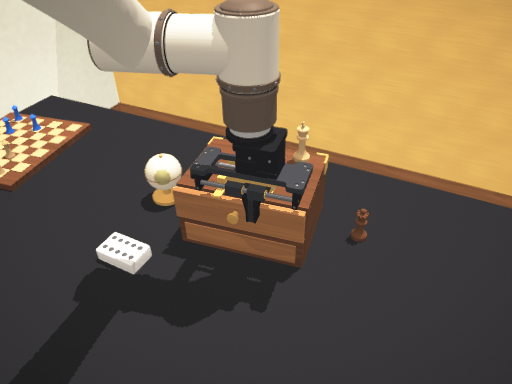

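The side view shows the shut fingertips on the drawer front at about (253,205), right of the pull at (232,217). The drawer is nearly home, with about 1 cm left, so I'll push it gently the rest of the way.

{"name": "step_arm", "arguments": {
  "linear": [
    [-3, 0, 0],
    [-3, 0, 0],
    [-2, 0, 0],
    [-2, 0, 0],
    [0, 0, 0]
  ],
  "delta_rot": [
    [0, 0, 0],
    [0, 0, 0],
    [0, 0, 0],
    [0, 0, 0],
    [0, 0, 0]
  ],
  "grip": [0, 0, 0, 0, 0]
}}

```text
time_s: 6.52
tcp_pos: [0.5379, -0.02, 0.1202]
ee_rot: [[-0.99, -0.138, -0.005], [-0.138, 0.99, -0.001], [0.005, -0.0, -1.0]]
wrist_force: [-6.3, -0.3, 3.3]
gripper_width: 0.006
gripper_force: 2.9
```

{"name": "step_arm", "arguments": {
  "linear": [
    [-1.5, 0, 0],
    [-1.5, 0, 0],
    [0, 0, 0]
  ],
  "delta_rot": [
    [0, 0, 0],
    [0, 0, 0],
    [0, 0, 0]
  ],
  "grip": [0, 0, 0]
}}

```text
time_s: 6.9
tcp_pos: [0.538, -0.0201, 0.12]
ee_rot: [[-0.99, -0.138, -0.011], [-0.138, 0.99, -0.002], [0.011, -0.0, -1.0]]
wrist_force: [-12.8, 0.1, 8.5]
gripper_width: 0.008
gripper_force: 5.8
```

The force now climbs without any motion, so something is at a stop. I'll back off and check.

{"name": "step_arm", "arguments": {
  "linear": [
    [10, 0, 0],
    [25, 0, 0],
    [25, 0, 0],
    [0, 0, -40],
    [0, 0, -40],
    [0, 0, 0]
  ],
  "delta_rot": [
    [0, 0, 0],
    [0, 0, 0],
    [0, 0, 0],
    [0, 0, 0],
    [0, 0, 0],
    [0, 0, 0]
  ],
  "grip": [0, 0, 0, 0, 0, 0]
}}

```text
time_s: 7.65
tcp_pos: [0.4864, -0.027, 0.2042]
ee_rot: [[-0.99, -0.139, 0.01], [-0.139, 0.99, 0.002], [-0.011, 0.0, -1.0]]
wrist_force: [0.2, -0.2, -0.1]
gripper_width: 0.002
gripper_force: 0.0
```

```bash
python3 look.py 3 chest drawer_face keeper bolt_knob king
python3 - <<'E'
import cv2
a=cv2.imread("pics/side3.png")[130:270,160:350]; b=cv2.imread("pics/scene3.png")[130:270,150:340]
import numpy as np
cv2.imwrite("pics/c3.png",np.hstack([cv2.resize(x,(400,295),interpolation=2) for x in(a,b)]))
E
```

```text
{'time_s': 7.65, 'tcp_pos': array([ 0.4864, -0.027 ,  0.2042]), 'ee_rot': array([[-0.9902, -0.139 ,  0.0104],
       [-0.139 ,  0.9903,  0.0019],
       [-0.0105,  0.0004, -0.9999]]), 'wrist_force': array([ 0.2201, -0.2203, -0.0599]), 'gripper_width': 0.002106912993105133}
chest scene 0.97 [247.8 248.9]
chest side 0.98 [250.7 222.1]
  tri [0.6433 0.0355 0.0002]
drawer_face scene 0.85 [260.4 185.9]
drawer_face side 0.82 [235.3 215.8]
  tri [0.5384 0.0159 0.107 ]
keeper scene 0.77 [272.  185.8]
keeper side 0.55 [228.3 175.7]
  tri [0.5881 0.0597 0.1532]
bolt_knob scene 0.59 [240.9 168.6]
bolt_knob side 0.43 [258.  168.1]
  tri [ 0.5954 -0.0065  0.1852]
king scene 0.97 [203.1 216.2]
king side 0.65 [305.3 157.2]
  tri [ 0.7298 -0.0399  0.1401]
chest minus TCP in chest axes mm [ 164.0568   40.0207 -203.9798]
drawer_face minus TCP in chest axes mm [ 57.5344  35.2123 -97.2192]
keeper minus TCP in chest axes mm [112.7968  71.6364 -50.9543]
bolt_knob minus TCP in chest axes mm [110.8054   5.0574 -18.9884]
king minus TCP in chest axes mm [239.2641 -46.6537 -64.0488]
```

View pics/c3.png

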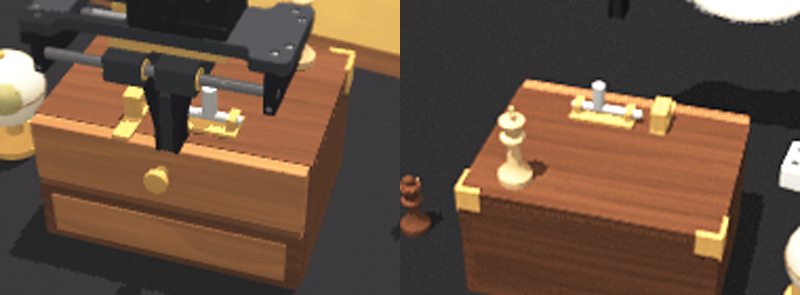

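The crops show the drawer front flush with the chest. In the right-hand crop the keeper at (661,113) is in line with the bolt, whose knob is at (598,95), and the king is untouched. Next I'll go to the right side of the bolt knob.

{"name": "step_arm", "arguments": {
  "linear": [
    [0, -20, 0],
    [0, -20, 0],
    [-27, 0, 0],
    [-27, 0, 0],
    [-27, 0, 0],
    [-27, 0, 0],
    [0, 0, 20],
    [0, 0, 19],
    [0, 0, 0]
  ],
  "delta_rot": [
    [0, 0, 0],
    [0, 0, 0],
    [0, 0, 0],
    [0, 0, 0],
    [0, 0, 0],
    [0, 0, 0],
    [0, 0, 0],
    [0, 0, 0],
    [0, 0, 0]
  ],
  "grip": [0, 0, 0, 0, 0, 0, 0, 0, 0]
}}

```text
time_s: 9.38
tcp_pos: [0.5949, -0.0523, 0.1598]
ee_rot: [[-0.99, -0.138, -0.004], [-0.138, 0.99, -0.0], [0.004, 0.0, -1.0]]
wrist_force: [-0.1, -0.0, 0.3]
gripper_width: 0.007
gripper_force: 0.0
```

```bash
python3 look.py 4 bolt_knob
python3 - <<'E'
import cv2
a=cv2.imread("pics/side4.png")[130:270,160:350]; b=cv2.imread("pics/scene4.png")[130:270,150:340]
import numpy as np
cv2.imwrite("pics/c4.png",np.hstack([cv2.resize(x,(400,295),interpolation=2) for x in(a,b)]))
E
```

```text
{'time_s': 9.375, 'tcp_pos': array([ 0.5949, -0.0523,  0.1598]), 'ee_rot': array([[-0.9904, -0.1382, -0.004 ],
       [-0.1382,  0.9904, -0.0004],
       [ 0.004 ,  0.0001, -1.    ]]), 'wrist_force': array([-0.0682, -0.0188,  0.311 ]), 'gripper_width': 0.006818043900645954}
bolt_knob scene 0.74 [241.1 168.4]
bolt_knob side 0.65 [260.1 168.6]
  tri [ 0.5951 -0.0085  0.1849]
bolt_knob minus TCP in chest axes mm [ 6.3823 43.32   25.1186]
```

View pics/c4.png

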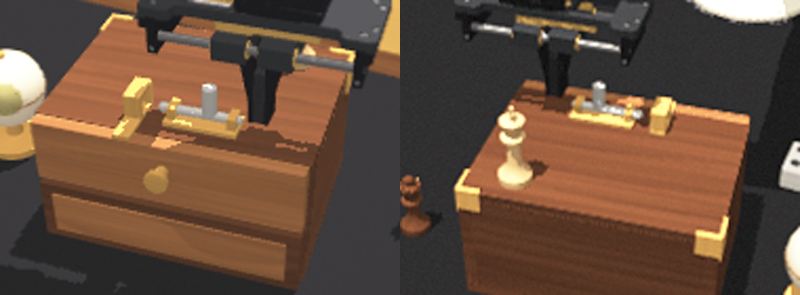

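The crops show the fingertips just right of the bolt, with the finger at (262,110) and the knob at (209,97) in the left one. The line is clear. I'll raise to 0.167, nudge 3 mm back and push left.

{"name": "step_arm", "arguments": {
  "linear": [
    [-3, 0, -7],
    [0, 0, 0],
    [0, 6, 0],
    [0, 6, 0],
    [0, 6, 0],
    [0, 6, 0],
    [0, 6, 0],
    [0, 6, 0],
    [0, 6, 0],
    [0, 0, 0]
  ],
  "delta_rot": [
    [0, 0, 0],
    [0, 0, 0],
    [0, 0, 0],
    [0, 0, 0],
    [0, 0, 0],
    [0, 0, 0],
    [0, 0, 0],
    [0, 0, 0],
    [0, 0, 0],
    [0, 0, 0]
  ],
  "grip": [0, 0, 0, 0, 0, 0, 0, 0, 0, 0]
}}

```text
time_s: 10.82
tcp_pos: [0.593, -0.0097, 0.1685]
ee_rot: [[-0.99, -0.139, -0.0], [-0.139, 0.99, 0.0], [-0.0, 0.0, -1.0]]
wrist_force: [-0.0, 0.2, -0.3]
gripper_width: 0.005
gripper_force: 0.0
```

{"name": "step_arm", "arguments": {
  "linear": [
    [0, 5, 0],
    [0, 4, 0],
    [0, 3, 0],
    [0, 2, 0],
    [0, 0, 0]
  ],
  "delta_rot": [
    [0, 0, 0],
    [0, 0, 0],
    [0, 0, 0],
    [0, 0, 0],
    [0, 0, 0]
  ],
  "grip": [0, 0, 0, 0, 0]
}}

```text
time_s: 11.45
tcp_pos: [0.5911, 0.0039, 0.1685]
ee_rot: [[-0.99, -0.138, 0.0], [-0.138, 0.99, 0.0], [-0.0, 0.0, -1.0]]
wrist_force: [0.3, -1.5, 0.2]
gripper_width: 0.004
gripper_force: 0.1
```

{"name": "step_arm", "arguments": {
  "linear": [
    [0, 2, 0],
    [0, 2, 0],
    [0, 0, 0]
  ],
  "delta_rot": [
    [0, 0, 0],
    [0, 0, 0],
    [0, 0, 0]
  ],
  "grip": [0, 0, 0]
}}

```text
time_s: 11.82
tcp_pos: [0.5905, 0.0078, 0.1685]
ee_rot: [[-0.99, -0.138, -0.0], [-0.138, 0.99, 0.0], [0.0, 0.0, -1.0]]
wrist_force: [-0.5, -1.3, 0.0]
gripper_width: 0.005
gripper_force: 0.3
```

{"name": "step_arm", "arguments": {
  "linear": [
    [0, 2, 0],
    [0, 2, 0],
    [0, 0, 0]
  ],
  "delta_rot": [
    [0, 0, 0],
    [0, 0, 0],
    [0, 0, 0]
  ],
  "grip": [0, 0, 0]
}}

```text
time_s: 12.2
tcp_pos: [0.5899, 0.0118, 0.1685]
ee_rot: [[-0.99, -0.139, -0.0], [-0.139, 0.99, 0.0], [0.0, 0.0, -1.0]]
wrist_force: [0.4, -1.0, 0.5]
gripper_width: 0.006
gripper_force: 0.3
```

{"name": "step_arm", "arguments": {
  "linear": [
    [0, 2, 0],
    [0, 2, 0],
    [0, 0, 0]
  ],
  "delta_rot": [
    [0, 0, 0],
    [0, 0, 0],
    [0, 0, 0]
  ],
  "grip": [0, 0, 0]
}}

```text
time_s: 12.58
tcp_pos: [0.5894, 0.0158, 0.1685]
ee_rot: [[-0.99, -0.139, -0.0], [-0.139, 0.99, 0.0], [0.0, 0.0, -1.0]]
wrist_force: [-0.8, -0.8, -0.1]
gripper_width: 0.003
gripper_force: 0.3
```

```bash
python3 look.py 5 bolt_knob
python3 - <<'E'
import cv2
a=cv2.imread("pics/side5.png")[130:270,160:350]; b=cv2.imread("pics/scene5.png")[130:270,150:340]
import numpy as np
cv2.imwrite("pics/c5.png",np.hstack([cv2.resize(x,(400,295),interpolation=2) for x in(a,b)]))
E
```

```text
{'time_s': 12.575, 'tcp_pos': array([0.5894, 0.0158, 0.1685]), 'ee_rot': array([[-0.9904, -0.1386, -0.0001],
       [-0.1386,  0.9904,  0.0002],
       [ 0.0001,  0.0002, -1.    ]]), 'wrist_force': array([-0.759 , -0.7514, -0.062 ]), 'gripper_width': 0.003173014261359167}
bolt_knob scene 0.5 [257.6 171.6]
bolt_knob side 0.65 [236.9 169.2]
  tri [0.5825 0.0291 0.1799]
bolt_knob minus TCP in chest axes mm [-5.0044 14.1358 11.3523]
```

View pics/c5.png

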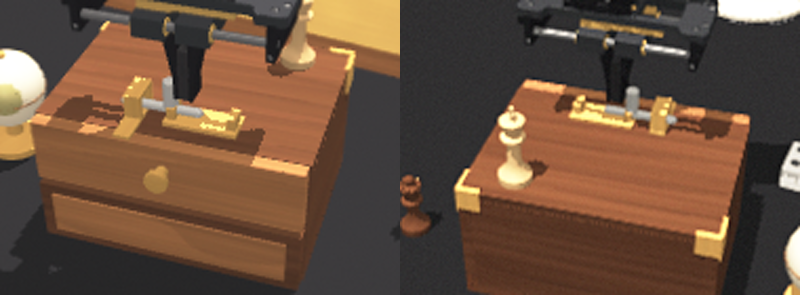

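The crops show the bolt tip emerging beyond the keeper (left: knob at (170,95), keeper at (135,100)). It has travelled about 36 mm, so I'll continue to the stop.

{"name": "step_arm", "arguments": {
  "linear": [
    [0, 2, 0],
    [0, 2, 0],
    [0, 0, 0]
  ],
  "delta_rot": [
    [0, 0, 0],
    [0, 0, 0],
    [0, 0, 0]
  ],
  "grip": [0, 0, 0]
}}

```text
time_s: 13.15
tcp_pos: [0.5891, 0.0193, 0.1686]
ee_rot: [[-0.99, -0.138, 0.0], [-0.138, 0.99, -0.0], [-0.0, -0.0, -1.0]]
wrist_force: [0.2, -2.3, 0.0]
gripper_width: 0.004
gripper_force: 1.1
```

{"name": "step_arm", "arguments": {
  "linear": [
    [0, 1.5, 0],
    [0, 1, 0],
    [0, 0, 0]
  ],
  "delta_rot": [
    [0, 0, 0],
    [0, 0, 0],
    [0, 0, 0]
  ],
  "grip": [0, 0, 0]
}}

```text
time_s: 13.52
tcp_pos: [0.5889, 0.0197, 0.1687]
ee_rot: [[-0.99, -0.138, 0.0], [-0.138, 0.99, -0.004], [0.0, -0.004, -1.0]]
wrist_force: [3.5, -9.1, -1.2]
gripper_width: -0.003
gripper_force: 4.8
```

The bolt is at its stop. I'll back away, raise and check.

{"name": "step_arm", "arguments": {
  "linear": [
    [0, -6, 0],
    [0, -10, 0],
    [0, 0, -30],
    [0, 0, -40],
    [0, 0, -40],
    [0, 0, 0]
  ],
  "delta_rot": [
    [0, 0, 0],
    [0, 0, 0],
    [0, 0, 0],
    [0, 0, 0],
    [0, 0, 0],
    [0, 0, 0]
  ],
  "grip": [0, 0, 0, 0, 0, 0]
}}

```text
time_s: 14.28
tcp_pos: [0.5926, 0.0064, 0.2828]
ee_rot: [[-0.99, -0.139, 0.008], [-0.139, 0.99, 0.002], [-0.009, 0.001, -1.0]]
wrist_force: [1.0, -0.2, -0.9]
gripper_width: 0.007
gripper_force: 0.0
```

```bash
python3 look.py 6 bolt_knob drawer_face king queen globe tin| grep -v TCP
python3 - <<'E'
import cv2
a=cv2.imread("pics/side6.png")[120:260,150:340]; b=cv2.imread("pics/scene6.png")[130:270,150:340]
import numpy as np
cv2.imwrite("pics/c6.png",np.hstack([cv2.resize(x,(400,295),interpolation=2) for x in(a,b)]))
E
```

```text
{'time_s': 14.275, 'tcp_pos': array([0.5926, 0.0064, 0.2828]), 'ee_rot': array([[-0.9903, -0.1387,  0.0084],
       [-0.1387,  0.9903,  0.0019],
       [-0.0086,  0.0007, -1.    ]]), 'wrist_force': array([ 0.9785, -0.1787, -0.9183]), 'gripper_width': 0.007404933176292398}
bolt_knob scene 0.53 [258.4 171.7]
bolt_knob side 0.78 [234.2 163.2]
  tri [0.5897 0.0361 0.1865]
drawer_face scene 0.94 [259.6 186.3]
drawer_face side 0.82 [233.5 216. ]
  tri [0.5382 0.0166 0.1062]
king scene 0.66 [272.4 185.7]
king side 0.76 [301.6 160.8]
  tri [0.6405 0.0061 0.176 ]
queen scene 0.79 [156.2 234.7]
queen side 0.96 [356.7 232.9]
  tri [ 0.7    -0.1823  0.0093]
globe scene 0.94 [346.1 275.1]
globe side 0.94 [170.8 195.9]
  tri [0.638  0.2596 0.0027]
tin scene 0.67 [349.7 214.6]
tin side 0.62 [126.2 258.5]
  tri [0.4284 0.218  0.0027]
```

View pics/c6.png

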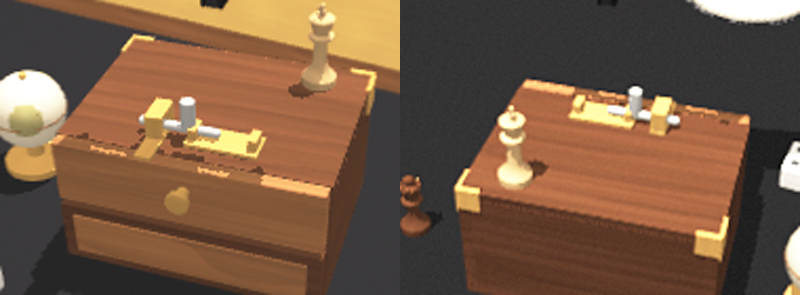

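The crops show the bolt through the keeper (left: tip at (142,119) past the keeper at (155,115), knob at (188,112)). The drawer is flush, and the king stands in place. In the scene view the network's king point fell on the keeper, which is a false hit.

```bash
python3 -c "from station import *; print(finish_job())"
```

```text
the job is handed in; nothing more can be done
None
```

The drawer is pushed fully home, then the bolt was pushed across to its stop and through the keeper; the chess pieces, globe and tin show no sign of having moved, and the job is handed in after about 14 s of robot time.

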